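# Shut the test box and hold its spring slide at the mark

## Robot

A 7-joint arm with a two-finger parallel gripper is mounted at the origin on a cart in front of the work surface, level with it; the furniture and walls round the work are solid. World frame = base frame: x ahead of the robot, y to its left, z up, the work surface at z = 0. Lengths are in m, angles in rad, forces in N, time in s.
With the tool pointing down it reaches from about 0.425 to 0.925 m from the base axis. Payload 6.8 kg.
Tool frame: the origin (TCP) lies on the centre line of the jaws, within the pads' length; the fingertips stand 14 mm ahead of it and the grasp point (between the pads) lies 5 mm behind it (r.tips_ahead is the distance from the TCP to the fingertips, in m); z points along the fingers, y is the line along which they close (so a half turn about z gives the same grasp; the last joint's range is limited). The gripper opens to 85 mm and grips with 20 to 120 N. Pads are 22 mm wide; open, the fingers measure 114 mm over their backs; the gripper's body (76 mm by 85 mm) begins 54 mm behind the grasp point. The pads swing forward as they close: fully open they stand 13 mm farther back than shut.
Start: joints at [1.163, 0.477, 0.022, 1.555, -0.011, 1.109, -0.083], TCP at [0.199, -0.645, 0.245] pointing down, gripper open.
Joint ranges: [-2.96, 2.96], [-0.34, 2.1], [-1.41, 1.46], [0.24, 2.44], [-1.37, 4.51], [0.17, 1.92], [-2.96, 2.96]. Speed limits (rad/s): [2.39, 2.39, 3.14, 3.14, 3.14, 3.14, 3.14].

## Interface

Orientations are given as a rotation vector (axis times angle).
In Python, from bench import r, eyes gives the robot as it stands.
- The arm moves only by the tool step_arm, never from a script. Its argument "rows" is a list of rows, each a list of 6 numbers: the shift along the world's x, y, z in units of 60 cm (1.0 is 60 cm), then the turn, a rotation vector about the world's x, y, z in units of pi rad (1.0 is pi rad). In form: [[x, y, z, rx, ry, rz], ...]. A call has 1 to 5 rows; each row is the pose to reach, as a shift and turn from the pose commanded when the call began, turning the shorter way round; what a row does not reach only later rows make up. A row lasts 1/12 s, in which the tool goes at most 41.7 mm and 7.16 degrees, less where a joint would pass 70% of its speed; a pose out of reach is approached as far as the arm can. A call with a number of a shift or a turn outside -1 to 1 is refused whole. A call with a gripper value outside its range is refused whole. "jaw" is the closure, from 0 (fully open) to 1 (shut), set as the call begins (left out, the last holds). The fingers move at their own pace and stop on an object; "squeeze" is the grip in N (left out, the last holds). Time passes only in rows, so rows that repeat a pose let the fingers close. It gives the time, the measured TCP pose, the force, the opening and the grip force at its end, in the units of the state.
- r.get_obs(): the state, without advancing time (a new reading comes with each control period).
- eyes.grab_frame(name): name is "side" or "top"; returns the picture (384x512x3 uint8, red, green, blue); there is no depth.
- eyes.camera_info(name): a dict with "mtx" (3x3 intrinsics, pixels), "k1" (the pictures are not rectified: a ray, as slopes to the right and down, at radius r is drawn at 1 + k1 r^2 times it, then the intrinsics apply), "extrinsics" (4x4, takes a point from camera to world coordinates). Camera axes: x right, y down, z forward; pixel columns grow to the right and rows downward; lengths in m; the calibration is good to about 2 mm. A picture is of the moment at which its call begins. camera_info takes no time and is no camera call.
- r.hand_in(): hands the job in; it is judged then, once.
The state is a dict: "clock": time; "joints": joint angles; "qvel": joint speeds; "tau": joint torques, N m; "tcp_pos": TCP position; "orientation": TCP orientation; "contact_force": force on the tool from outside, world axes, zero at the start; "moment": the same for the moment, N m; "grip_width": finger opening in m; "gripper_force": force on a finger pad.
Only numpy, scipy, OpenCV 4.12 (cv2) and the standard library are available. Lean on these libraries where they do the work, as an engineer would, in place of code of your own. Each camera call takes 0.05 s, during which the arm holds its last target. There are 200 camera calls.

## Task

First push the open door of the small test box shut until it seats on its catch and stays shut by itself. Then take the upright grip of the spring-return slide on the roof, pull the slide out until its pointer stands in the gap of the brass fork, and keep it there: finish while still holding the slide at the mark, with the door shut. Leave the loose bottle, battery and knob near the box where they stand.

Things in the scene. Friction and masses are not known exactly. Their poses are not given: they have to be found in the camera images.
- tester: The test box, fixed: grey housing 146 mm wide (y), 94 deep (x -46 to +48), 106 high, on a dark base plate 156 x 116 x 8 mm (front edge x = -64), a circuit board inside. Origin at the centre of the underside; x to the back (door at the front, -x), y to the left seen from the front. On the aluminium roof at x = +15 a rail 28 mm wide runs along y, top 121 mm above the surface; the slide moves on it.
- door (a joint): Hinge of the front door, rad: 0 = shut, grows as it opens toward the front (-x); starts 0.4 to 0.9. Turns freely down to about 0.1; there a strike under its free lower corner meets a sprung roller in the sill, and about 6 N near the free edge takes it over; below 0.045 the catch draws it fully shut and keeps it. Let go between 0.1 and 0.05, it is pushed back ajar to 0.1 or more.
- door_push (a point): Point on the outer face of the door, 100 mm from the hinge line and 70 mm above the surface (28 mm below the door's upper edge): a good place to push. Its x axis is square to the door and points into the box when shut.
- door_hinge (a point): Point on the door's upright hinge line, 56 mm above the surface, at x = -45, y = -66 in the box's frame (right edge seen from the front). The door is a plain flat panel 132 x 81 x 6 mm, from 17 to 98 mm above the surface and 2 to 134 mm from the hinge line, its outer face 6 mm in front of that line.
- slide (a joint): Travel of the spring-return slide, m: 0 = home (right end), grows as it is pulled along the box's +y (to the left seen from the front), ends at 0.075. The spring pulls it back with about 5 N at home and 120 N per m more (about 8 to 12 N at the mark); let go, it runs home.
- grip: The slide's upright black grip: a ribbed block 34 mm (x) x 14 mm (y, along the travel) x 42 mm high. Origin at the centre of its underside, which lies 126.5 mm above the surface, so it spans 126.5 to 168.5 mm; axes as the box's. Free space on both sides above the rail. Below it a flat carriage 34 x 28 x 8 mm.
- pointer (a point): Tip of the slide's pointer: a thin dark bar 2 mm wide and 3 mm high that points from the carriage to the front (-x), 122 mm above the surface. It moves with the slide, 55 mm in front of the centre of the grip and level with it in y; it passes 7 mm above the fork.
- mark: The mark: a brass fork, 24 mm wide (y), 15 deep, 7 high, fixed on the roof's front edge, its 12 mm gap open to the back. Origin at the centre of the gap, on the roof (106 mm above the surface); axes as the box's. Its place along y differs each start: 30 to 58 mm of travel from home. The pointer stands at the mark when, seen from above, it lies over the gap, best in the middle.
- bottle: Bystander: small flux bottle with a black cap, 30 mm across, 68 mm high, standing loose to the left of the box. Origin at the centre of the underside.
- battery: Bystander: block battery 18 x 27 x 48 mm, standing loose behind the box. Origin at the centre of the underside.
- loose_knob: Bystander: black knob 22 mm across, 19 mm high, lying loose behind the box. Origin at the centre of the underside.

How it is judged:
On the way, in this order (a step that is already met when the one before it is completed fails the run):
1. the door is shut on its catch, the slide still at home (value of joint door below 0.03 rad and value of joint slide below 0.012 m), for 0.2 s.
2. the slide is held by its grip with the pointer over the gap of the fork, the door still shut (contact force between the fingers and grip above 3 N and y of pointer in the frame of mark between -0.005 and 0.005 m and value of joint door below 0.03 rad), for 0.3 s.
At the end, for the whole second after the job is handed in: The fingers still bear on the slide's grip with more than 3 N, the pointer is within 5 mm of the middle of the fork's gap and at rest (under 10 mm/s), and the door is shut on its catch (under 0.03 rad) (all of step 2 and velocity of joint slide between -0.01 and 0.01 m/s); the arm keeps its last pose, push and grip.
It fails at once if a bystander (bottle, battery or knob) is moved more than 30 mm (distance of any of bottle, battery, loose_knob from where it was at the start of the episode above 0.03 m).
It also fails if it takes over 42 s, if anything falls off the work surface, if the arm or the gripper's body presses on something with over 40 N, if the wrist force passes 120 N, or if a joint passes its speed limit or range.

## Working session

There is one attempt and no reset: what is moved stays moved. The work goes in short steps, Python scripts to look and compute and a tool call to move; the robot and the scene stay as the last step left them, time stands still between calls to the robot, and variables do not carry over. Pictures are saved under pics/ and viewed, at most 10 in all, crops included, and the job is handed in when it is done.

Besides the shell and the picture viewer there is one more tool, called after "Call:" as name([rows], argument=value, ...), one row to a line, values as JSON. step_arm: Moves the arm, as the interface text tells. Shifts and turns lie within -1 to 1; 1 stands for 60 cm of shift or pi rad of turn. Its arguments: {"type":"object","properties":{"rows":{"type":"array"},"jaw":{"type":"number"},"squeeze":{"type":"number"}},"required":["rows"]}

```bash
ls; mkdir -p pics; python3 - <<'E'
from bench import r,eyes
import cv2,numpy as np
for n in("top","side"):
    im=eyes.grab_frame(n); cv2.imwrite(f"pics/{n}0.png",im[:,:,::-1])
    c=eyes.camera_info(n); print(n,np.round(c["mtx"],1).tolist(),c["k1"],np.round(c["extrinsics"],4).tolist())
o=r.get_obs(); print(o["clock"],o["tcp_pos"],o["orientation"],o["grip_width"],r.tips_ahead)
E
```

```text
pics
top [[357.6, 0.0, 254.6], [0.0, 357.6, 191.0], [0.0, 0.0, 1.0]] -0.029645279180844985 [[-0.0208, -0.9824, 0.1858, 0.4018], [-0.9998, 0.0199, -0.0064, -0.2125], [0.0026, -0.1859, -0.9826, 0.9227], [0.0, 0.0, 0.0, 1.0]]
side [[481.4, 0.0, 254.5], [0.0, 481.4, 196.7], [0.0, 0.0, 1.0]] 0.032817022650647246 [[0.954, -0.1765, 0.2426, 0.3296], [-0.2991, -0.621, 0.7245, -0.8883], [0.0228, -0.7637, -0.6452, 0.6992], [0.0, 0.0, 0.0, 1.0]]
0.1 [ 0.19915305 -0.64439332  0.24437731] [-3.10467978e+00 -4.68879653e-01  6.61122282e-04] 0.08549250260723171 0.014
```

View pics/top0.png

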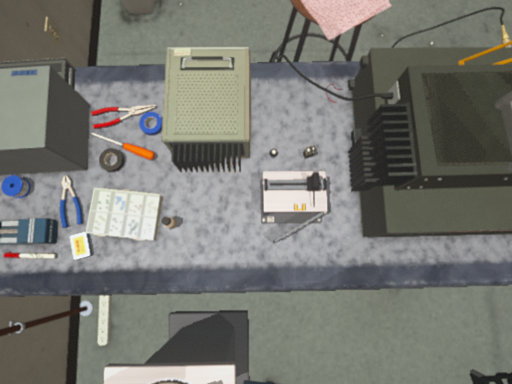

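View pics/side0.png

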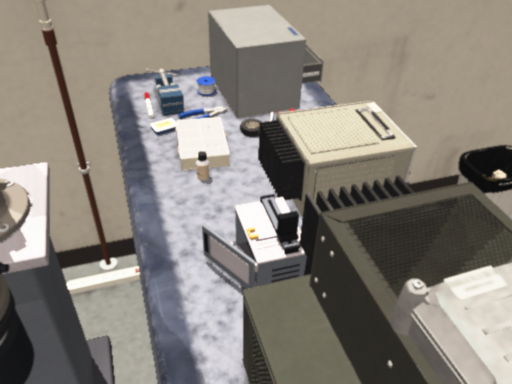

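The top view shows the box at about (295,198) and the door ajar from (327,212) to (275,240). The grip is at about (316,183) and the brass fork at about (299,208). The side view shows the same things around (270,235). I'll enlarge both.

```bash
cat > h.py <<'E'
import numpy as np,cv2
from bench import r,eyes
def ray(n,uv):
    c=eyes.camera_info(n);K=np.array(c["mtx"]);E=np.array(c["extrinsics"])
    p=cv2.undistortPoints(np.array([[uv]],float),K,np.array([c["k1"],0,0,0,0.]))[0,0]
    return E[:3,3],E[:3,:3]@np.array([p[0],p[1],1])
def onz(n,uv,z):
    o,d=ray(n,uv);return o+d*(z-o[2])/d[2]
def proj(n,P):
    c=eyes.camera_info(n);E=np.linalg.inv(np.array(c["extrinsics"]))
    return cv2.projectPoints(np.array(P,float).reshape(-1,1,3),cv2.Rodrigues(E[:3,:3])[0],E[:3,3],np.array(c["mtx"]),np.array([c["k1"],0,0,0,0.]))[0][:,0]
E
python3 - <<'E'
import cv2
a=cv2.imread("pics/top0.png")[160:250,250:340]; b=cv2.imread("pics/side0.png")[185:295,195:315]
cv2.imwrite("pics/top1.png",cv2.resize(a,None,fx=6.5,fy=6.5,interpolation=cv2.INTER_CUBIC))
cv2.imwrite("pics/side1.png",cv2.resize(b,None,fx=5,fy=5,interpolation=cv2.INTER_CUBIC))
E
```

```text
(no output)
```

View pics/top1.png

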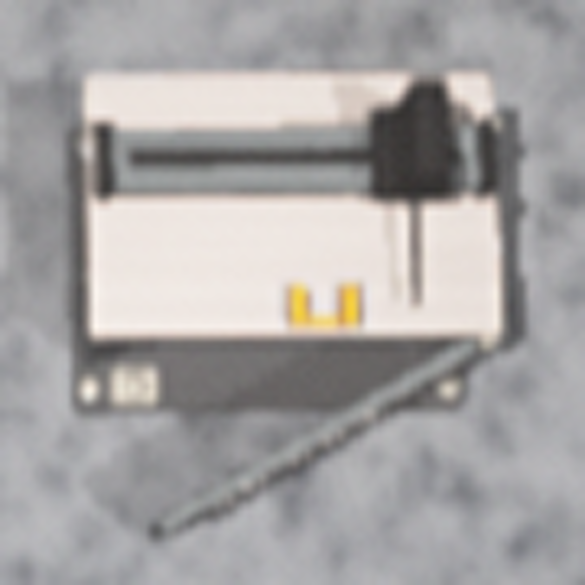

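View pics/side1.png

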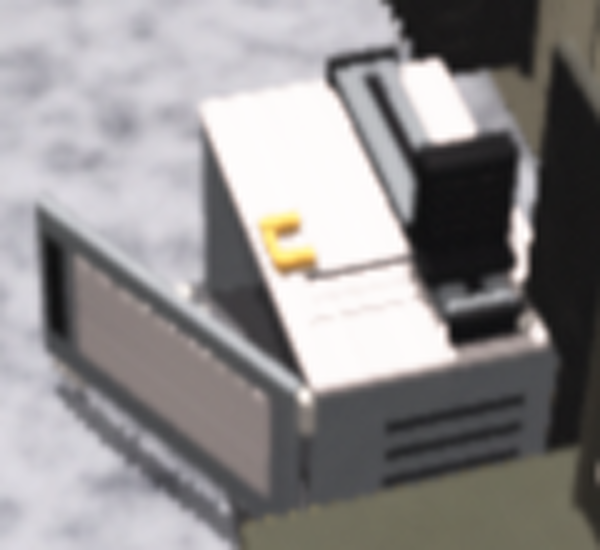

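The top crop shows the roof corners at (83,72), (492,72), (500,340) and (90,338). The pointer tip is at (417,303), the fork spans x 288–361 with its top around y 283–327, and the door's free end is at (155,533). The side crop agrees: the pointer lies to the right of the fork and the door is ajar.

```bash
cat >> h.py <<'E'
def cr(x,y): return ((x+.5)/6.5-.5+250,(y+.5)/6.5-.5+160)
E
python3 - <<'E'
from h import *
P={k:onz("top",cr(*v[:2]),v[2]) for k,v in dict(TL=(83,72,.106),TR=(492,72,.106),BR=(501,340,.106),BL=(90,338,.106),ptr=(417,303,.122),ptrroot=(415,205,.122),fL=(288,305,.113),fR=(361,305,.113),ffront=(325,327,.113),freeDoor=(155,533,.098),hinge=(490,345,.098),gripT=(433,85,.1685)).items()}
for k,v in P.items(): print(k,np.round(v,4))
d=lambda a,b:np.linalg.norm(P[a]-P[b])
print("w",d("TL","TR"),d("BL","BR"),"depth",d("TL","BL"),d("TR","BR"),"fork",d("fL","fR"),"door",d("freeDoor","hinge"))
yv=(P["TL"]-P["TR"])+(P["BL"]-P["BR"]); yaw=np.arctan2(-yv[0],yv[1])
c=(P["TL"]+P["TR"]+P["BR"]+P["BL"])/4; R=np.array([[np.cos(yaw),-np.sin(yaw)],[np.sin(yaw),np.cos(yaw)]])
o=c[:2]-R@[.001,0]; print("yaw",yaw,"origin",o)
for k,v in P.items(): print(k,np.round(R.T@(v[:2]-o)*1000,1))
E
python3 - <<'E'
from h import *
# side fork, pointer checks
s=lambda x,y:((x+.5)/5-.5+195,(y+.5)/5-.5+185)
for k,v in dict(fork=(287,243,.113),ptr=(310,273,.122),door=(38,205,.098),roofBL=(203,103,.106),roofBR=(310,390,.106)).items(): print(k,onz("side",s(*v[:2]),v[2]).round(4))
# triangulation of door's free top corner
E
```

```text
TL [ 0.6045 -0.2371  0.106 ]
TR [ 0.6015 -0.3852  0.106 ]
BR [ 0.5039 -0.3828  0.106 ]
BL [ 0.5076 -0.2371  0.106 ]
ptr [ 0.5154 -0.3508  0.122 ]
ptrroot [ 0.5502 -0.3519  0.122 ]
fL [ 0.517  -0.3069  0.113 ]
fR [ 0.5164 -0.3326  0.113 ]
ffront [ 0.5089 -0.3196  0.113 ]
freeDoor [ 0.4391 -0.2585  0.098 ]
hinge [ 0.5031 -0.3804  0.098 ]
gripT [ 0.5822 -0.352   0.1685]
w 0.14814755915484484 0.1456655708795224 depth 0.09684681427174527 0.09769824442404576 fork 0.02572508022814982 door 0.13768107553333472
yaw -0.02271116257036749 origin [ 0.55336755 -0.31051602]
TL [49.4 74.6]
TR [ 49.8 -73.6]
BR [-47.8 -73.3]
BL [-47.4  72.3]
ptr [-37.  -41.2]
ptrroot [ -2.3 -41.5]
fL [-36.5   2.8]
fR [-36.4 -22.9]
ffront [-44.3 -10.1]
freeDoor [-115.4   49.4]
hinge [-48.6 -71. ]
gripT [ 29.7 -40.8]
fork [ 0.5166 -0.3223  0.113 ]
ptr [ 0.5169 -0.3468  0.122 ]
door [ 0.4409 -0.2644  0.098 ]
roofBL [ 0.5106 -0.2358  0.106 ]
roofBR [ 0.5058 -0.3832  0.106 ]
```

Measured in the top view, the box has yaw about -0.023 and its origin is at about (0.553,-0.311). Its sizes check out: 146–148 mm wide, fork 25 mm, door 138 mm. The door angle is about 0.55 rad. I'll move in front of the door with the jaws shut.

Call:
step_arm([
  [0.034,0.058,0,0,0,-0.03],
  [0.067,0.115,0,0,0,-0.06],
  [0.1,0.172,0,0,0,-0.09],
  [0.134,0.23,0,0,0,-0.103],
  [0.167,0.287,0,0,0,-0.103],
], jaw=1, squeeze=40)

```text
clock: 0.52
tcp_pos: [0.3001, -0.4707, 0.2449]
orientation: [-3.141, 0.041, 0.001]
contact_force: [1.0, -0.5, -0.3]
grip_width: 0.0256
gripper_force: 0.0
```

Call:
step_arm([
  [0.034,0.058,0,0,0,0],
  [0.067,0.115,0,0,0,0],
  [0.1,0.172,0,0,0,0],
  [0.134,0.23,0,0,0,0],
  [0.168,0.288,0,0,0,0],
])

```text
clock: 0.93
tcp_pos: [0.4007, -0.298, 0.2452]
orientation: [3.141, -0.038, -0.0]
contact_force: [1.0, -0.5, -0.0]
grip_width: 0.0003
gripper_force: 0.0
```

Call:
step_arm([
  [0,0,-0.06,0,0,0],
  [0,0,-0.12,0,0,0],
  [0,0,-0.18,0,0,0],
  [0,0,-0.24,0,0,0],
  [0,0,-0.268,0,0,0],
])

```text
clock: 1.35
tcp_pos: [0.3981, -0.2983, 0.0806]
orientation: [-3.138, 0.036, 0.008]
contact_force: [-0.5, 0.2, 0.9]
grip_width: 0.0001
gripper_force: 0.0
```

```bash
python3 - <<'E'
from h import *
t=eyes.grab_frame("top")[170:290,220:340]; s=eyes.grab_frame("side")[155:275,180:300]
cv2.imwrite("pics/b.png",np.hstack([cv2.resize(t[:,:,::-1],(400,400),interpolation=2),cv2.resize(s[:,:,::-1],(400,400),interpolation=2)]))
print(r.get_obs()["tcp_pos"],r.get_obs()["contact_force"])
E
```

```text
[ 0.39799591 -0.29833007  0.08140832] [ 0.14469792 -0.26959733 -0.07024243]
```

View pics/b.png

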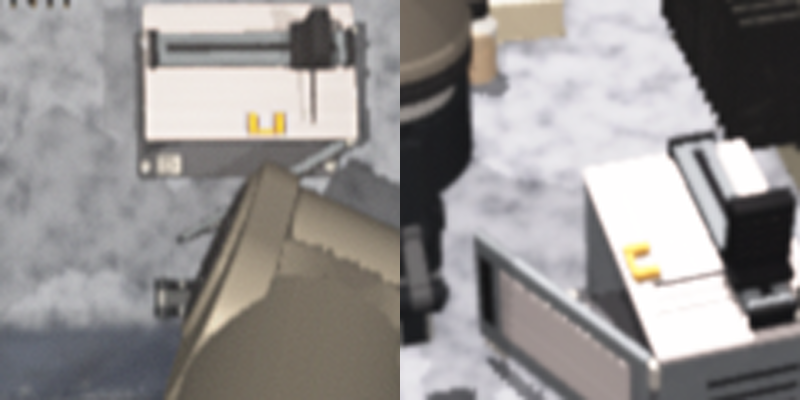

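The side crop shows the grip (760,220), fork (640,262) and door (475,240 to 655,370). The tool stands in front of the door at the left. The arm's upper links cover the door in the top view. I'll push now.

Call:
step_arm([
  [0.024,0.009,0.003,0,0,0],
  [0.048,0.018,0.005,0,0,0],
  [0.072,0.027,0.005,0,0,0],
  [0.096,0.036,0.005,0,0,0],
  [0.117,0.042,0.005,0,0,0],
])

```text
clock: 1.87
tcp_pos: [0.4737, -0.2736, 0.0887]
orientation: [3.141, -0.034, 0.004]
contact_force: [0.4, 1.0, 0.8]
grip_width: 0.0002
gripper_force: 0.2
```

Call:
step_arm([
  [0.006,0.001,0,0,0,0],
  [0.012,0.002,0,0,0,0],
  [0.018,0.003,0,0,0,0],
  [0.018,0.003,0,0,0,0],
])

```text
clock: 2.2
tcp_pos: [0.4815, -0.273, 0.0874]
orientation: [3.141, -0.038, -0.0]
contact_force: [0.5, 0.3, -0.2]
grip_width: 0.0001
gripper_force: 0.0
```

Call:
step_arm([
  [0.005,0,0,0,0,0],
  [0.01,0,0,0,0,0],
  [0.015,0,0,0,0,0],
  [0.015,0,0,0,0,0],
])

```text
clock: 2.53
tcp_pos: [0.4908, -0.2732, 0.0875]
orientation: [3.141, -0.038, 0.001]
contact_force: [0.6, 0.5, 1.2]
grip_width: -0.0005
gripper_force: 0.0
```

```bash
python3 - <<'E'
from h import *
t=eyes.grab_frame("top"); s=eyes.grab_frame("side")[175:295,180:300]
cv2.imwrite("pics/c.png",np.hstack([t[:,:,::-1],cv2.resize(s[:,:,::-1],(288,384),interpolation=2)]))
print(r.get_obs()["tcp_pos"],r.get_obs()["contact_force"],r.get_obs()["joints"])
E
```

```text
[ 0.49061932 -0.27318059  0.08759129] [-0.0429375   0.65810193  0.53329564] [ 0.46996783  0.49472222 -0.09294288  1.95153468  0.06869057  0.69750605
 -1.25937132]
```

View pics/c.png

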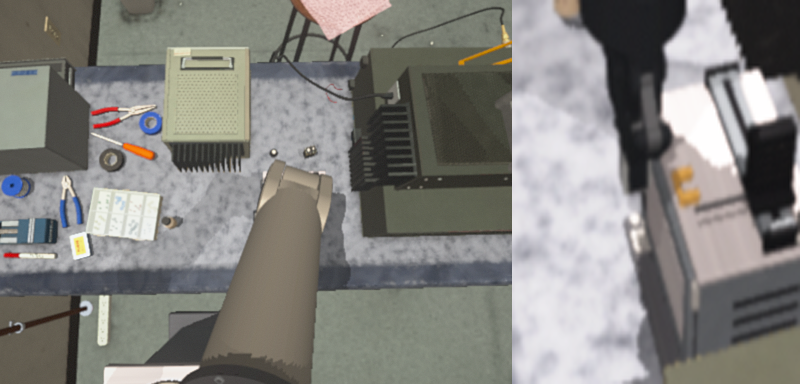

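The side crop shows the door now against the box front (edge at about (665,240)) and the finger just in front of it. The arm covers the box in the top view. I'll press a little more to confirm it has seated.

Call:
step_arm([
  [0.004,0,0,0,0,0],
  [0.008,0,0,0,0,0],
  [0.012,0,0,0,0,0],
  [0.012,0,0,0,0,0],
])

```text
clock: 2.97
tcp_pos: [0.4927, -0.273, 0.0869]
orientation: [-3.14, 0.04, 0.015]
contact_force: [-13.0, 1.3, 9.9]
grip_width: -0.0
gripper_force: 6.8
```

Call:
step_arm([
  [0.004,0,0,0,0,0],
  [0.006,0,0,0,0,0],
  [0.006,0,0,0,0,0],
])

```text
clock: 3.22
tcp_pos: [0.4929, -0.2731, 0.0865]
orientation: [-3.139, 0.042, 0.025]
contact_force: [-23.0, 3.0, 17.5]
grip_width: 0.0002
gripper_force: 11.2
```

It is hard against the stop, so the door is seated. I'll back off, then raise the tool and open the jaws.

Call:
step_arm([
  [-0.03,0,0,0,0,0],
  [-0.08,0,0,0,0,0],
  [-0.08,0,0.06,0,0,0],
  [-0.08,0,0.12,0,0,0],
  [-0.08,0,0.18,0,0,0],
], jaw=0)

```text
clock: 3.63
tcp_pos: [0.4522, -0.2728, 0.1964]
orientation: [-3.141, 0.038, 0.002]
contact_force: [1.3, -0.7, 0.1]
grip_width: 0.0604
gripper_force: 0.0
```

Call:
step_arm([
  [-0.03,0.05,0.05,0,0,0],
  [-0.06,0.1,0.08,0,0,0],
  [-0.06,0.15,0.08,0,0,0],
  [-0.06,0.2,0.08,0,0,0],
])

```text
clock: 3.97
tcp_pos: [0.4171, -0.1522, 0.2454]
orientation: [3.14, -0.04, 0.006]
contact_force: [1.0, 0.1, -0.2]
grip_width: 0.0859
gripper_force: 0.0
```

```bash
python3 - <<'E'
from h import *
t=eyes.grab_frame("top")[160:250,250:340]; s=eyes.grab_frame("side")[185:295,195:315]
cv2.imwrite("pics/d.png",np.hstack([cv2.resize(t[:,:,::-1],(400,400),interpolation=2),cv2.resize(s[:,:,::-1],(400,367),interpolation=2)[:400] if 0 else cv2.copyMakeBorder(cv2.resize(s[:,:,::-1],(400,367),interpolation=2),0,33,0,0,0)]))
o=r.get_obs();print(o["clock"],o["tcp_pos"],o["orientation"],o["contact_force"],o["grip_width"])
E
```

```text
4.0667 [ 0.41759885 -0.14846616  0.24433429] [-3.14077832e+00  2.70595900e-02 -2.87768454e-03] [-0.74314389 -0.43425067 -0.20844021] 0.085705277534474
```

View pics/d.png

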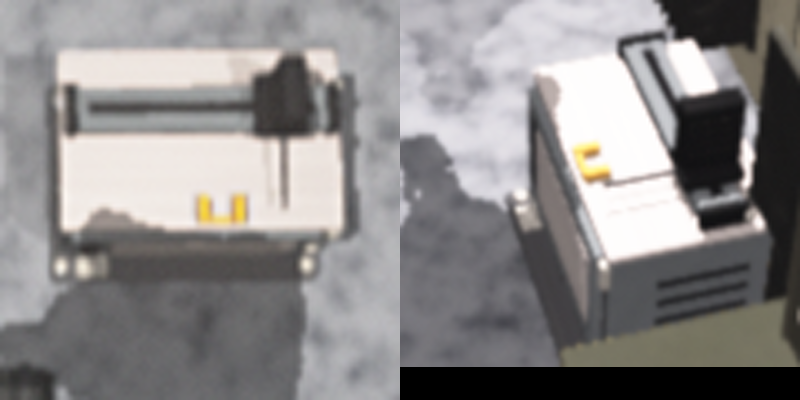

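The door is shut: in the top crop it sits flush at the front edge, and the side crop shows the same. Next I'll measure the fork and pointer precisely by mask.

```bash
cat >> h.py <<'E'
S=-.0227;R2=np.array([[1,-S],[S,1]]);O=np.array([.5534,-.3105])
def box(P): return R2.T@(P[:2]-O)*1000
def brass(n):
    im=eyes.grab_frame(n).astype(int); m=(im[...,0]-im[...,2]>70)&(im[...,0]>120)
    m[:180]=0;m[235:]=0;m[:,:220]=0;m[:,335:]=0
    v,u=np.nonzero(m); w=(im[...,0]-im[...,2])[v,u]
    return im,u,v,w
E
python3 - <<'E'
from h import *
im,u,v,w=brass("top"); print(u.min(),u.max(),v.min(),v.max(),len(u))
fc=(np.average(u,weights=w),np.average(v,weights=w)); F=onz("top",fc,.111);print("fork",fc,F,box(F))
g=im.sum(2)/3
for row in range(194,207):
    x=np.arange(311,319);d=np.clip(g[row,[308,309,310,318,319,320]].max()-g[row,x]-15,0,None)
    if d.sum()>40:
        c=(x*d).sum()/d.sum();P=onz("top",(c,row),.122);print(row,round(c,2),P.round(4),box(P).round(1))
im,u,v,w=brass("side");fc=(np.average(u,weights=w),np.average(v,weights=w));F=onz("side",fc,.111);print("side fork",fc,F.round(4),box(F))
E
```

```text
295 304 204 209 37
fork (np.float64(299.74505494505496), np.float64(206.90869130869132)) [ 0.51601494 -0.32054156  0.111     ] [-37.15711878 -10.89020247]
194 313.44 [ 0.5435 -0.3516  0.122 ] [ -9.  -41.4]
195 313.46 [ 0.5412 -0.3515  0.122 ] [-11.3 -41.3]
196 313.46 [ 0.5389 -0.3514  0.122 ] [-13.6 -41.3]
197 313.47 [ 0.5365 -0.3513  0.122 ] [-15.9 -41.2]
198 313.48 [ 0.5342 -0.3512  0.122 ] [-18.2 -41.2]
199 313.49 [ 0.5319 -0.3511  0.122 ] [-20.5 -41.1]
200 313.51 [ 0.5296 -0.3511  0.122 ] [-22.8 -41.1]
201 313.5 [ 0.5273 -0.3509  0.122 ] [-25.1 -41. ]
202 313.51 [ 0.525  -0.3508  0.122 ] [-27.4 -41. ]
203 313.51 [ 0.5228 -0.3507  0.122 ] [-29.7 -40.9]
204 313.49 [ 0.5205 -0.3506  0.122 ] [-32.  -40.8]
205 313.59 [ 0.5182 -0.3507  0.122 ] [-34.3 -41. ]
206 313.56 [ 0.5159 -0.3505  0.122 ] [-36.6 -40.8]
side fork (np.float64(250.15537745604965), np.float64(230.23216132368148)) [ 0.5163 -0.3124  0.111 ] [-37.077232    -2.76019047]
```

Fork-to-pointer distance is about 30.5 mm along y. The grip centre is at about (0.5675,-0.352). I'll move over the grip.

Call:
step_arm([
  [0.036,-0.048,0,0,0,0],
  [0.072,-0.096,0,0,0,0],
  [0.108,-0.145,0,0,0,0],
  [0.143,-0.194,0,0,0,0],
  [0.179,-0.242,0,0,0,0],
])

```text
clock: 4.58
tcp_pos: [0.5248, -0.3017, 0.2429]
orientation: [3.14, -0.041, -0.001]
contact_force: [0.8, 0.4, 0.5]
grip_width: 0.0854
gripper_force: 0.0
```

Call:
step_arm([
  [0.036,-0.048,0,0,0,0],
  [0.072,-0.096,0,0,0,0],
  [0.072,-0.097,0,0,0,0],
  [0.072,-0.097,0,0,0,0],
])

```text
clock: 4.92
tcp_pos: [0.5672, -0.36, 0.2417]
orientation: [3.141, -0.044, -0.003]
contact_force: [0.8, 0.1, -0.2]
grip_width: 0.0855
gripper_force: 0.0
```

Call:
step_arm([
  [0,0.013,-0.03,0,0,0],
  [0,0.013,-0.07,0,0,0],
  [0,0.013,-0.11,0,0,0],
  [0,0.013,-0.145,0,0,0],
  [0,0.013,-0.156,0,0,0],
])

```text
clock: 5.33
tcp_pos: [0.5651, -0.3475, 0.1462]
orientation: [-3.139, 0.037, 0.009]
contact_force: [-1.2, 0.3, -0.7]
grip_width: 0.0855
gripper_force: 0.0
```

Call:
step_arm([
  [0,0,0,0,0,0],
  [0,0,0,0,0,0],
  [0,0,0,0,0,0],
  [0,0,0,0,0,0],
  [0,0,0,0,0,0],
], jaw=1, squeeze=50)

```text
clock: 5.75
tcp_pos: [0.5684, -0.3489, 0.1513]
orientation: [3.14, -0.037, 0.003]
contact_force: [-0.0, 0.2, -0.4]
grip_width: 0.0257
gripper_force: 0.0
```

Call:
step_arm([
  [0,0,0,0,0,0],
  [0,0,0,0,0,0],
  [0,0,0,0,0,0],
])

```text
clock: 6.0
tcp_pos: [0.5682, -0.3502, 0.1512]
orientation: [3.139, -0.038, 0.003]
contact_force: [-0.5, -4.5, 5.0]
grip_width: 0.0136
gripper_force: 51.1
```

Gripped at 14 mm, as expected. Pulling now.

Call:
step_arm([
  [0,0.01,0,0,0,0],
  [0,0.02,0,0,0,0],
  [0.001,0.03,0,0,0,0],
  [0.001,0.04,0,0,0,0],
  [0.001,0.05,0,0,0,0],
])

```text
clock: 6.42
tcp_pos: [0.5686, -0.3216, 0.1512]
orientation: [3.137, -0.04, 0.004]
contact_force: [0.2, -9.5, 4.2]
grip_width: 0.0132
gripper_force: 51.1
```

Call:
step_arm([
  [0,0,0,0,0,0],
  [0,0,0,0,0,0],
  [0,0,0,0,0,0],
])

```text
clock: 6.67
tcp_pos: [0.5686, -0.3215, 0.1512]
orientation: [3.137, -0.04, 0.003]
contact_force: [-0.7, -8.5, 5.3]
grip_width: 0.0133
gripper_force: 51.1
```

```bash
python3 - <<'E'
from h import *
t=eyes.grab_frame("top")[160:250,250:340]; s=eyes.grab_frame("side")
cv2.imwrite("pics/e_side.png",s[:,:,::-1]); s=s[205:265,220:290]
cv2.imwrite("pics/e.png",np.hstack([cv2.resize(t[:,:,::-1],(300,480),interpolation=2),cv2.resize(s[:,:,::-1],(490,480),interpolation=2)]) if 0 else np.hstack([cv2.copyMakeBorder(cv2.resize(t[:,:,::-1],(300,300),interpolation=2),0,120,0,0,0),cv2.resize(s[:,:,::-1],(490,420),interpolation=2)]))
o=r.get_obs();print(o["clock"],o["tcp_pos"],o["contact_force"],o["grip_width"],o["gripper_force"])
E
```

```text
6.7667 [ 0.56858907 -0.32158229  0.1511539 ] [ 0.01792426 -8.22772632  4.23416863] 0.013451540864853562 51.16689920425415
```

View pics/e.png

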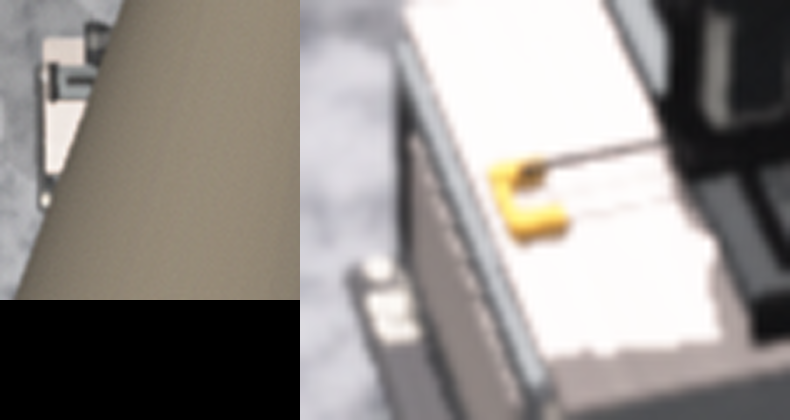

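The side crop shows the fork at (490–570,160–240). The pointer bar runs from (660,145) to its tip near (525,172), which is over the far prong in the picture because of its height. I'll correct for the parallax.

```bash
python3 - <<'E'
from h import *
for f in("pics/side0.png","pics/e_side.png"):
    im=cv2.imread(f)[:,:,::-1].astype(int); m=(im[...,0]-im[...,2]>70)&(im[...,0]>120);m[:210]=0;m[250:]=0;m[:,:240]=0;m[:,270:]=0
    v,u=np.nonzero(m)
    A=np.array([box(onz("side",p,.113)) for p in zip(u,v)]);B=np.array([box(onz("side",p,.106)) for p in zip(u,v)])
    print(f,len(u),"far edge",A[:,1].max()-12,"near edge",B[:,1].min()+12, "x",A[:,0].min(),A[:,0].max())
    # subpixel pointer: darkest along columns
    g=im.sum(2)/3
    for c in (range(259,274,2) if 'side0' in f else range(252,271,2)):
        lo,hi=(232,244) if 'side0' in f else (222,234)
        y=np.arange(lo,hi);d=np.clip(np.median(g[lo:hi,c])-g[lo:hi,c]-25,0,None)
        k=d.argmax(); 
        if d[k]>20:
            s=slice(max(k-1,0),k+2);cy=(y[s]*d[s]).sum()/d[s].sum();print(c,round(cy,2),box(onz("side",(c,cy),.122)).round(1))
E
```

```text
pics/side0.png 68 far edge -10.829292789658327 near edge -6.5234988616741525 x -43.793813176095334 -29.43287709130274
259 239.49 [-32.  -38.9]
261 239.35 [-28.6 -39.4]
263 238.74 [-24.9 -38.9]
265 238.46 [-21.5 -39.1]
267 238.14 [-18.  -39.2]
269 237.59 [-14.3 -38.9]
271 237.33 [-10.9 -39.1]
273 236.73 [ -7.2 -38.6]
pics/e_side.png 63 far edge -10.829292789658327 near edge -6.5234988616741525 x -43.793813176095334 -29.43287709130274
252 229.23 [-36.6 -12. ]
254 228.98 [-33.1 -12.3]
256 227.77 [-28.9 -10.3]
258 227.45 [-25.3 -10.4]
260 227.09 [-21.7 -10.5]
262 226.66 [-18.1 -10.3]
264 226.31 [-14.5 -10.4]
266 225.85 [-10.8 -10.1]
268 225.51 [ -7.2 -10.2]
270 225.23 [ -3.6 -10.4]
```

Both views agree: the slide has moved 28.6 mm and about 1.8 mm remains.

Call:
step_arm([
  [0,0.003,0,0,0,0],
  [0,0.003,0,0,0,0],
  [0,0.003,0,0,0,0],
  [0,0.003,0,0,0,0],
  [0,0.003,0,0,0,0],
])

```text
clock: 7.18
tcp_pos: [0.5686, -0.32, 0.1512]
orientation: [3.137, -0.04, 0.004]
contact_force: [-0.6, -7.4, 4.0]
grip_width: 0.0131
gripper_force: 51.2
```

Call:
step_arm([
  [0,0,0,0,0,0],
  [0,0,0,0,0,0],
  [0,0,0,0,0,0],
  [0,0,0,0,0,0],
  [0,0,0,0,0,0],
])

```text
clock: 7.6
tcp_pos: [0.5686, -0.32, 0.1512]
orientation: [3.137, -0.04, 0.004]
contact_force: [-0.8, -7.6, 3.9]
grip_width: 0.0132
gripper_force: 51.2
```

```bash
python3 - <<'E'
from h import *
im=eyes.grab_frame("side");cv2.imwrite("pics/f_side.png",im[:,:,::-1])
g=im.astype(int).sum(2)/3
for c in range(256,271,2):
    y=np.arange(219,234);d=np.clip(np.median(g[219:234,c])-g[219:234,c]-25,0,None);k=d.argmax();s=slice(max(k-1,0),k+2)
    if d[k]>20: print(c,box(onz("side",(c,(y[s]*d[s]).sum()/d[s].sum()),.122)).round(1))
cv2.imwrite("pics/f.png",cv2.resize(im[195:295,210:290,::-1],(480,600),interpolation=2))
o=r.get_obs();print(o["clock"],o["tcp_pos"],o["contact_force"],o["gripper_force"])
E
```

```text
256 [-28.6  -9.2]
258 [-24.8  -8.7]
260 [-21.2  -8.7]
262 [-17.6  -8.7]
264 [-13.9  -8.5]
266 [-10.3  -8.6]
268 [-6.6 -8.4]
270 [0.9 3.7]
7.65 [ 0.5686037  -0.31996082  0.15118621] [-1.09531843 -8.73795637  3.90352718] 51.16601765155792
```

View pics/f.png

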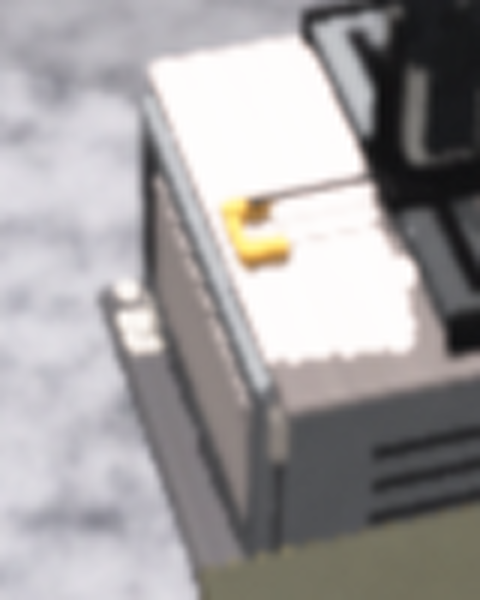

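The picture shows the door flush and shut, with the pointer running from (370,180) to the fork at (260,205). After the parallax correction it is within about 0.5 mm of the gap's middle by both views, and at rest. Handing in.

```bash
python3 -c "
from bench import r
print(r.hand_in())"
```

```text
the job is handed in; nothing more can be done
None
```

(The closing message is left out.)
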